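# Cover the cake mould and turn the flame down

### The job

Three small cakes in the black mould on the green burner have to finish baking under the thin aluminium cover. Slide the cover, lying flat, towards the robot until about a third of it sticks out over the front edge of the wooden stand, take it there by its two long sides and lay it gently, without dropping it, square and centred on the mould so that all the cakes are covered. Then turn the red burner dial down to 2 and let go of it, leaving everything else around where it is.

Things in the scene. Friction and masses are not known exactly. Their poses are not given: they have to be found in the camera images.
- stand: Fixed low wooden stand: flat top 260 mm (x) by 150 mm (y), top surface 90 mm above the work surface. Origin at the centre of its footprint on the work surface; its own -x end is the front edge, facing roughly towards the robot. Under the top are two legs across y, at x = -90 and +90 mm, and beyond x = -100 mm there is nothing below the top. Stand and burner may trade places left and right, and both stand slightly turned (up to about 0.25 rad).
- stand_edge (a point): Middle of the stand's front top edge, 90 mm above the work surface, stand axes (x points back from the edge over the stand's top).
- cover: Loose thin flat aluminium plate, 190 (x) by 60 (y) by 3 mm, about 0.13 kg, same both ways round, flat on the stand, its ends just inside the front and back edges: too thin to grip there. A fingertip that keeps pressing on it with 4 to 15 N draws it along. Origin: centre of its underside. Where it hangs over the edge, fingers can straddle its 60 mm width from above, reaching below it.
- cover_end_a (a point): Point on the cover's centre line 75 mm along its +x from its centre, half-way through its thickness.
- cover_end_b (a point): Point on the cover's centre line 75 mm along its -x from its centre, half-way through its thickness.
- burner: Fixed green table burner: deck 340 mm (x from -180 to +160 mm) by 130 mm (y), deck surface 60 mm above the work surface. Origin on the work surface; -x end faces roughly towards the robot. On the deck stand the black mould (176 mm along x, 48 mm along y, 55 mm high, centred at x = +50 mm, three wells with cakes that stay below its rim) and, nearer the robot, the dial (at x = -105 mm). The wells together take up 156 by 32 mm.
- mould_top (a point): Centre of the mould's flat top rim, 115 mm above the work surface, burner axes: x along the mould. The cover's underside has to rest here, the cover's long side along x, reaching over the mould by 7 mm at each end and 6 mm at each side.
- dial (a joint): Angle of the burner dial in rad, growing clockwise seen from above. It clicks into four detents: 0 at mark 1 (one white dot; mark 2 has a row of two, and so on), 0.5 at mark 2, 1.0 at mark 3, 1.5 at mark 4; it starts at 3 or 4. Between the marks it resists with up to about 0.06 Nm, then snaps into the nearest mark; stops just outside 1 and 4.
- dial_grip (a point): Point on the dial's upright axis, at the middle height of its bar grip, 89 mm above the work surface. The red bar is 54 mm long, 16 mm wide and reaches from 71 to 99 mm above the work surface; its white-tipped end is the pointer. At joint value q the pointer lies at angle (pi + 0.75 - q), counted anticlockwise from the burner's +x: between marks 2 and 3 it points to the burner's -x. This point turns with the dial; at joint value 0 its axes are the burner's.
- spatula: Loose spatula lying between stand and burner, 240 mm long, a bystander. Origin near its middle.
- cake_plate: Loose white plate, 136 mm across, with three cakes fixed to it, 32 mm high, at the back, a bystander. Origin at the centre of its underside.
- oil_bottle: Loose amber bottle, 64 mm across, 190 mm high, on the right, a bystander. Origin at the centre of its underside.
- sugar_jar: Loose pale jar with red lid, 72 mm across, 100 mm high, on the right, a bystander. Origin at the centre of its underside.
- mug: Loose blue mug, 76 mm across, 85 mm high, on the left, a bystander. Origin at the centre of its underside.
- bowl: Loose steel bowl, 120 mm across, 50 mm high, on the left, a bystander. Origin at the centre of its underside.
Mind the look-alikes: they are no part of the job. Of the things that look like the cover, the smaller one is meant.

How it is judged:
By the outcome, as a careful person would: the job done as asked, in the order asked, and still so for the second after the job is handed in, with the robot touching nothing.
It also fails if it takes over 67 s, if anything falls off the work surface, if the arm or the gripper's body presses on something with over 40 N, if the wrist force passes 120 N, or if a joint passes its speed limit or range.

### The arm

A 7-joint arm with a two-finger parallel gripper is mounted at the origin on the work surface. World frame = base frame: x ahead of the robot, y to its left, z up, the work surface at z = 0. Lengths are in m, angles in rad, forces in N, time in s.
With the tool pointing down it reaches from about 0.4 to 0.85 m from the base axis. Payload 4.5 kg.
Tool frame: the origin (TCP) lies between the finger pads; the fingertips stand 19 mm ahead of it and the grasp point (between the pads) is the TCP (r.nose_length is the distance from the TCP to the fingertips, in m); z points along the fingers, x is the direction in which the jaws open and shut, and the axes are right-handed (so a half turn about z gives the same grasp; the last joint's range is limited). The gripper opens to 88 mm and grips with 3 to 60 N. Pads are 18 mm wide; open, the fingers measure 123 mm over their backs; the gripper's body (75 mm by 187 mm) begins 45 mm behind the grasp point.
Start: joints at [-1.123, 0.689, -0.195, 1.565, 0.157, 0.902, -0.215], TCP at [0.251, 0.572, 0.258] pointing down, gripper open.
Joint ranges: [-3.01, 3.01], [-0.46, 2.08], [-1.47, 1.51], [0.13, 2.56], [-1, 4.14], [0.04, 2.09], [-2.66, 2.66]. Speed limits (rad/s): [2.57, 2.57, 3.14, 3.14, 3.14, 3.14, 3.14].

### API

Orientations are given as a unit quaternion [x, y, z, w].
In Python, from plant import get_state, vision, r gives the robot as it stands.
- The arm moves only by the tool play_rows, never from a script. Its argument "deltas" is a list that holds one entry, the list of rows, each a list of 7 numbers: the gripper command: -1 is fully open, 1 is shut, values between are in proportion, then the shift along the tool's x, y, z normalised to -1 to 1, where 1 is 300 mm, then the turn, a rotation vector about the tool's x, y, z normalised to -1 to 1, where 1 is pi rad. A call has 1 to 5 rows; each row is the pose to reach, as a shift and turn from the pose measured when the call began, along the tool's axes at that moment, turning the shorter way round; what a row does not reach only later rows make up. A row lasts 1/8 s, in which the tool goes at most 62.5 mm and 10.7 degrees, less where a joint would pass 70% of its speed; a pose out of reach is approached as far as the arm can. A call with a number of a shift or a turn outside -1 to 1 is refused whole. A call with a gripper value outside its range is refused whole. The fingers move at their own pace and stop on an object; "force" is the grip in N (left out, the last holds). Time passes only in rows, so rows that repeat a pose let the fingers close. It gives the time, the measured TCP pose, the force and the opening at its end, in the units of the state.
- get_state(): the state, without advancing time (a new reading comes with each control period).
- vision.snapshot(name): name is "scene" or "top" or "wrist"; returns the picture (384x512x3 uint8, red, green, blue); there is no depth.
- vision.camera_model(name): a dict with "vfov" (degrees; the focal length in pixels is half the picture's height over the tangent of half this angle, whatever the lens; pixels are square), "cx", "cy" (the principal point, pixels), "world_to_cam" (4x4, takes a point from world to camera coordinates). Camera axes: x right, y up, looking along -z (the intrinsics and any distortion apply to the point x, -y, -z); pixel columns grow to the right and rows downward; lengths in m; the calibration is good to about 2 mm. The wrist camera is an equidistant fisheye: a pixel r from the principal point sees the ray r / f radians off the axis. A picture is of the moment at which its call begins: read the wrist's pose just before it. camera_model takes no time and is no camera call; for the wrist camera it gives the pose at the moment of the call.
- r.finish_job(): hands the job in, once; it reports no verdict.
The state is a dict: "clock": time; "q": joint angles; "qd": joint speeds; "joint_torque": joint torques, N m; "tool_pos": TCP position; "eef_rot": TCP orientation; "contact_force": force on the tool from outside, world axes, zero at the start; "moment": the same for the moment, N m; "opening": opening from 0.0 (shut) to 1.0 (fully open).
Only numpy, scipy, OpenCV 4.12 (cv2) and the standard library are available. Lean on these libraries where they do the work, as an engineer would, in place of code of your own. Each camera call takes 0.05 s, during which the arm holds its last target.

## Working session

There is one attempt and no reset: what is moved stays moved. The work goes in short steps, Python scripts to look and compute and a tool call to move; the robot and the scene stay as the last step left them, time stands still between calls to the robot, and variables do not carry over. Pictures are saved under pics/ and viewed, and the job is handed in when it is done.

Besides the shell and the picture viewer there is one more tool, called after "Call:" as a command line: name --argument value ..., lists and objects as JSON in quotes. play_rows: Moves the arm, as the interface text tells. Scaled input: -1 to 1 covers 300 mm each way for a shift and pi rad each way for a turn. Its arguments: {"type":"object","properties":{"deltas":{"type":"array"},"force":{"type":"number"}},"required":["deltas"]}

```bash
ls; mkdir -p pics
python3 - <<'E'
from plant import get_state, vision, r
import cv2
s=get_state(); print(s)
for n in ("scene","top","wrist"):
    im=vision.snapshot(n); cv2.imwrite(f"pics/{n}0.png",im[:,:,::-1]); 
    m=vision.camera_model(n); print(n,m)
E
```

```text
pics
{'clock': 0.0, 'q': array([-1.12317887,  0.6899869 , -0.19451291,  1.56630423,  0.15731064,
        0.90248446, -0.21510156]), 'qd': array([ 0.00020182,  0.00147917,  0.00103264,  0.00099131,  0.00102159,
        0.00093832, -0.00018783]), 'joint_torque': array([ 9.32398543e-04, -5.27559006e+01, -1.26649417e+00, -1.53425074e+01,
       -5.26862650e-02,  6.77606411e-03,  1.68853890e-04]), 'tool_pos': array([0.25113059, 0.57169983, 0.25691875]), 'eef_rot': array([ 8.37266297e-01,  5.46794610e-01, -7.10553294e-04,  5.44633007e-04]), 'contact_force': array([ 0.64472005, -0.34395944,  0.72186364]), 'moment': array([ 0.01367858, -0.02186104, -0.00737337]), 'opening': 0.9999022129950131}
scene {'vfov': 44.80377967307402, 'cx': 254.3165139626323, 'cy': 189.26685742824705, 'world_to_cam': array([[-0.82975352,  0.55808025,  0.00745167,  0.43182215],
       [-0.35975579, -0.54499694,  0.75733355,  0.12842813],
       [ 0.42671404,  0.6257194 ,  0.65298573, -1.94678223],
       [ 0.        ,  0.        ,  0.        ,  1.        ]])}
top {'vfov': 50.32379940433814, 'cx': 252.14983310027088, 'cy': 188.82677258612424, 'world_to_cam': array([[ 2.35478829e-02, -9.99721285e-01, -1.68800236e-03,
        -2.06093833e-06],
       [ 9.98073178e-01,  2.34120407e-02,  5.74613628e-02,
        -5.03538951e-01],
       [-5.74058279e-02, -3.03784333e-03,  9.98346304e-01,
        -1.36451817e+00],
       [ 0.00000000e+00,  0.00000000e+00,  0.00000000e+00,
         1.00000000e+00]])}
wrist {'vfov': 65.70646984690485, 'cx': 252.91626005515297, 'cy': 185.30718027994405, 'world_to_cam': array([[ 0.40263952,  0.91535708, -0.00168496, -0.62414358],
       [-0.88113902,  0.38708805, -0.27158217,  0.03750038],
       [-0.24794244,  0.1108344 ,  0.96241378, -0.38909826],
       [ 0.        ,  0.        ,  0.        ,  1.        ]])}
```

View pics/top0.png

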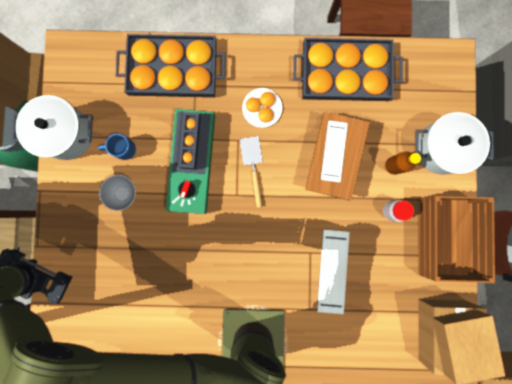

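View pics/scene0.png

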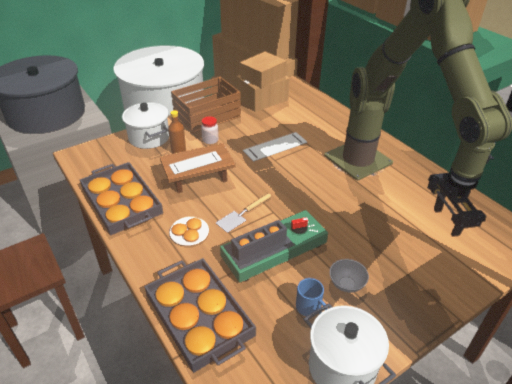

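View pics/wrist0.png

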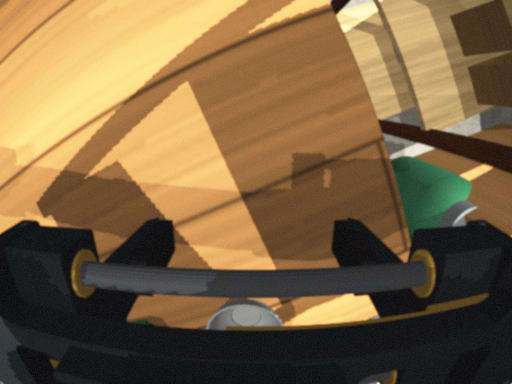

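The top view shows two cover candidates. The plate on the wooden stand is at (334,148). A larger tray with end bars lies on the table at (334,270). The burner is at (190,160), its dial at (186,190), and the spatula is at (253,170). Next I'll crop close and measure.

```bash
cat > h.py <<'E'
import numpy as np, cv2
from plant import get_state, vision, r
from scipy.spatial.transform import Rotation as R
def ray(m,uv,shape=(384,512),fish=False):
    f=shape[0]/2/np.tan(np.radians(m['vfov'])/2)
    uv=np.atleast_2d(np.asarray(uv,float))
    x=(uv[:,0]-m['cx'])/f; y=(uv[:,1]-m['cy'])/f
    if fish:
        t=np.hypot(x,y); k=np.where(t>1e-9,np.sin(t)/np.maximum(t,1e-9),1)
        d=np.c_[x*k,-y*k,-np.cos(t)]
    else: d=np.c_[x,-y,-np.ones_like(x)]
    W=m['world_to_cam']; Rm=W[:3,:3]; o=-Rm.T@W[:3,3]
    return o,d@Rm
def onplane(m,uv,z,fish=False):
    o,d=ray(m,uv,fish=fish); return o+d*((z-o[2])/d[:,2])[:,None]
def proj(m,P,fish=False):
    P=np.atleast_2d(P); W=m['world_to_cam']; c=P@W[:3,:3].T+W[:3,3]
    f=192/np.tan(np.radians(m['vfov'])/2); x,y,z=c[:,0],-c[:,1],-c[:,2]
    if fish:
        rr=np.hypot(x,y); t=np.arctan2(rr,z); k=t/np.maximum(rr,1e-9); return np.c_[m['cx']+f*x*k,m['cy']+f*y*k]
    return np.c_[m['cx']+f*x/z,m['cy']+f*y/z]
E
python3 - <<'E'
import cv2
im=cv2.imread('pics/top0.png')
a=cv2.resize(im[100:210,295:395],None,fx=5,fy=5,interpolation=cv2.INTER_CUBIC)
cv2.imwrite('pics/c1.png',a)
a=cv2.resize(im[100:220,155:225],None,fx=5,fy=5,interpolation=cv2.INTER_CUBIC)
cv2.imwrite('pics/c2.png',a)
E
```

```text
(no output)
```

View pics/c1.png

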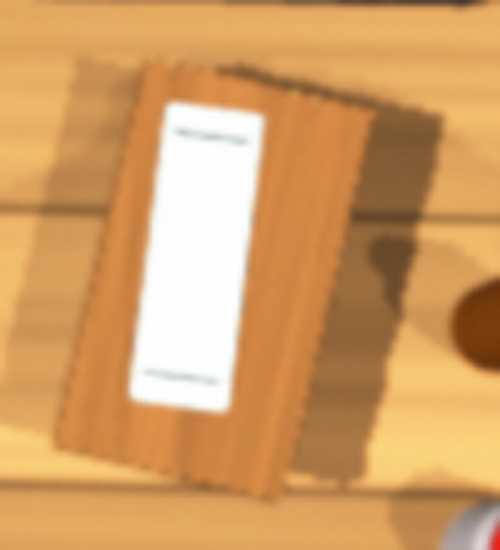

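View pics/c2.png

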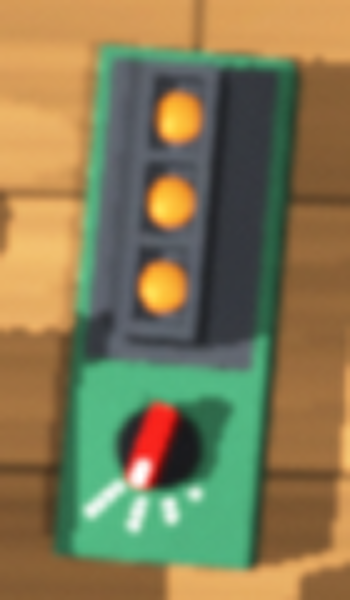

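The crop confirms the cover is the white plate on the stand, with its centre near crop (200,255). The dial pointer sits on the third mark, so q is about 1.0. Next come the numbers.

Run:
```python
from h import *
m=vision.camera_model('top')
im=cv2.imread('pics/top0.png'); hsv=cv2.cvtColor(im,cv2.COLOR_BGR2HSV)
def rect(mask,z,name):
    cs,_=cv2.findContours(mask.astype(np.uint8),cv2.RETR_EXTERNAL,cv2.CHAIN_APPROX_NONE)
    c=max(cs,key=cv2.contourArea)[:,0,:]; P=onplane(m,c,z)[:,:2]
    (cx,cy),(w,h),a=cv2.minAreaRect((P*1000).astype(np.float32))
    b=cv2.boxPoints(((cx,cy),(w,h),a))
    if np.linalg.norm(b[0]-b[1])<np.linalg.norm(b[1]-b[2]): e=b[1]-b[2]
    else: e=b[0]-b[1]
    if e[0]<0:e=-e
    yaw=np.arctan2(e[1],e[0])
    print(name,(cx,cy),(w,h),'yaw',yaw,'n',len(c)); return b
H,S,V=cv2.split(hsv)
roi=np.zeros(H.shape,bool); roi[100:205,300:375]=1
cov=roi&(S<70)&(V>150)
print(rect(cov,.093,'cover'))
# stand
st=roi&(H>=8)&(H<=15)&(S>120)
cv2.imwrite('pics/st.png',np.hstack([cov[100:210,295:395]*255,st[100:210,295:395]*255]).astype(np.uint8).repeat(3,0).repeat(3,1))
print(im[150,360:380],hsv[150,315:370:5],hsv[150,300:312:4])
roi2=np.zeros(H.shape,bool); roi2[100:220,160:225]=1
gr=roi2&(H>60)&(H<90)&(S>80)
print(rect(cv2.morphologyEx(((gr|(roi2&(S<60)&(V<130)))).astype(np.uint8),cv2.MORPH_OPEN,np.ones((3,3))),.06,'burner'))
red=roi2&((H<6)|(H>174))&(S>150)&(V>120); ys,xs=np.nonzero(red&(np.arange(384)[:,None]>170)); print('red',xs.mean(),ys.mean(), onplane(m,[xs.mean(),ys.mean()],.099))
# manual mould top corners from crop
c=np.array([[147,65],[219,70],[200,343],[128,335]])/5-0.4+[155,100]
P=onplane(m,c,.115)*1000; print('mould',P,P.mean(0))
c=np.array([[145,62],[375,110],[282,500],[55,447]])/5-0.4+[295,100]
P=onplane(m,c,.09)*1000; print('stand',P,P.mean(0))
# cakes
```

```text
cover (626.3897094726562, -246.5482177734375) (64.40403747558594, 193.43942260742188) yaw -0.10979598 n 154
[[ 526.7238  -267.95822]
 [ 718.9985  -289.15445]
 [ 726.0556  -225.13821]
 [ 533.78094 -203.94199]]
[[ 67 133 205]
 [ 66 131 203]
 [ 63 121 187]
 [ 60 109 162]
 [ 60 105 151]
 [ 61 106 150]
 [ 60 105 149]
 [ 59 103 146]
 [ 53  92 132]
 [ 45  79 112]
 [ 42  73 104]
 [ 40  71 103]
 [ 42  73 104]
 [ 42  73 104]
 [ 41  72 103]
 [ 42  73 104]
 [ 42  73 105]
 [ 50  87 126]
 [ 67 118 169]
 [ 83 146 204]] [[ 14 170 193]
 [ 14 172 205]
 [ 30   5 247]
 [ 60   1 254]
 [ 75   2 254]
 [ 60   1 254]
 [ 14 150 208]
 [ 14 171 210]
 [ 14 172 209]
 [ 14 172 205]
 [ 15 151 150]] [[ 17 146 233]
 [ 16 149 215]
 [ 16 149 215]]
burner (588.1124877929688, 217.98086547851562) (129.64308166503906, 335.7607727050781) yaw -0.056790303 n 309
[[416.8235  162.79268]
 [752.04297 143.73497]
 [759.4015  273.16907]
 [424.182   292.22675]]
red 185.36144578313252 187.12048192771084 [[0.49899109 0.22325516 0.099     ]]
mould [[733.95617007 232.6676974  115.        ]
 [731.80989038 187.03167932 115.        ]
 [558.18937984 193.55915962 115.        ]
 [562.17511571 238.90883596 115.        ]] [646.532639   213.04184308 115.        ]
stand [[ 752.38998702 -212.76043982   90.        ]
 [ 724.53426045 -361.11414206   90.        ]
 [ 472.1002585  -303.7304747    90.        ]
 [ 502.50044383 -158.76618443   90.        ]] [ 612.88123745 -259.09281025   90.        ]
```

View pics/st.png

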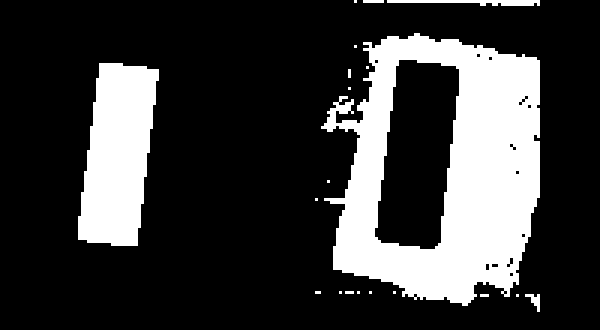

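```bash
cat >> h.py <<'E'
def Rdown(yaw): # tool x at yaw, z down
    c,s=np.cos(yaw),np.sin(yaw); return np.array([[c,s,0],[s,-c,0],[0,0,-1.]])
def delta(pos,yaw):
    s=get_state(); R0=R.from_quat(s['eef_rot']).as_matrix()
    d=R0.T@(np.array(pos)-s['tool_pos'])/0.3; rv=R.from_matrix(R0.T@Rdown(yaw)).as_rotvec()/np.pi
    print('delta shift',d.round(4),'turn',rv.round(4),'| dist mm',np.linalg.norm(d)*300)
def st():
    s=get_state(); R0=R.from_quat(s['eef_rot']).as_matrix()
    print('t',round(s['clock'],2),'pos',s['tool_pos'].round(4),'xyaw',round(np.arctan2(R0[1,0],R0[0,0]),4),'tilt',R0[:2,2].round(4),'F',s['contact_force'].round(2),'M',s['moment'].round(2),'op',round(s['opening'],3))
E
python3 - <<'E'
from h import *
m=vision.camera_model('wrist'); W=m['world_to_cam']; o=-W[:3,:3].T@W[:3,3]
s=get_state(); R0=R.from_quat(s['eef_rot']).as_matrix()
print('cam in tool',R0.T@(o-s['tool_pos']))
m=vision.camera_model('top')
c=np.array([[179,117],[171,202],[163,287]])/5-.4+[155,100]
P=onplane(m,c,.105); print(P); d=P[0]-P[2]; print(np.arctan2(d[1],d[0]), P.mean(0))
delta([0.60,0.10,0.36],1.46)
E
```

```text
cam in tool [ 1.11127626e-04 -6.92408345e-02 -1.26503942e-01]
[[0.70335995 0.21295324 0.105     ]
 [0.64870305 0.21627415 0.105     ]
 [0.59430836 0.21957912 0.105     ]]
-0.06068459025645672 [0.64879045 0.21626884 0.105     ]
delta shift [-0.9731  1.697  -0.3414] turn [-0.      0.0004 -0.0964] | dist mm 595.7194354458479
```

Run:
```python
from h import *
st(); delta([0.46,0.39,0.36],1.46)
```

```text
t 0.15 pos [0.2512 0.5718 0.2571] xyaw 1.1571 tilt [-0.0004 -0.0013] F [-0.63 -0.75  0.27] M [-0.02 -0.02  0.03] op 1.001
delta shift [-0.2756  0.8811 -0.3425] turn [-0.      0.0004 -0.0964] | dist mm 295.3878268658768
```

Call:
play_rows --deltas '[[[-1,-0.28,0.88,-0.34,0,0,-0.0964],[-1,-0.28,0.88,-0.34,0,0,-0.0964],[-1,-0.28,0.88,-0.34,0,0,-0.0964],[-1,-0.28,0.88,-0.34,0,0,-0.0964],[-1,-0.28,0.88,-0.34,0,0,-0.0964]]]' --force 30

```text
clock: 0.78
tool_pos: [0.4616, 0.3863, 0.36]
eef_rot: [0.746, 0.666, -0.0, 0.001]
contact_force: [0.2, 0.1, -0.6]
opening: 0.997
```

Run:
```python
from h import *
st(); delta([0.67,0.21,0.38],1.50)
```

```text
t 0.78 pos [0.4616 0.3863 0.36  ] xyaw 1.4569 tilt [ 0.0006 -0.002 ] F [ 0.17  0.1  -0.56] M [ 0.11 -0.01 -0.02] op 0.997
delta shift [-0.505   0.7571 -0.0652] turn [ 0.0003  0.0006 -0.0137] | dist mm 273.7164661935767
```

Call:
play_rows --deltas '[[[-1,-0.505,0.757,-0.065,0,0,-0.0137],[-1,-0.505,0.757,-0.065,0,0,-0.0137],[-1,-0.505,0.757,-0.065,0,0,-0.0137],[-1,-0.505,0.757,-0.065,0,0,-0.0137],[-1,-0.505,0.757,-0.065,0,0,-0.0137]]]'

```text
clock: 1.4
tool_pos: [0.6727, 0.2052, 0.3792]
eef_rot: [0.734, 0.679, -0.001, 0.002]
contact_force: [0.5, -0.2, 0.2]
opening: 0.999
```

Run:
```python
from h import *
st(); m=vision.camera_model('wrist'); np.save('w1.npy',m['world_to_cam'])
im=vision.snapshot('wrist')[:,:,::-1]; cv2.imwrite('pics/w1.png',im)
cv2.imwrite('pics/w1b.png',cv2.resize(im[60:310,150:380],None,fx=2.4,fy=2.4,interpolation=cv2.INTER_CUBIC))
```

```text
t 1.4 pos [0.6727 0.2052 0.3792] xyaw 1.494 tilt [ 0.0012 -0.0047] F [ 0.48 -0.16  0.19] M [ 0.02 -0.02 -0.01] op 0.999
```

View pics/w1.png

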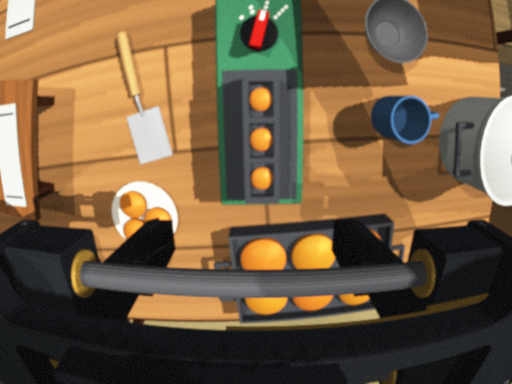

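View pics/w1b.png

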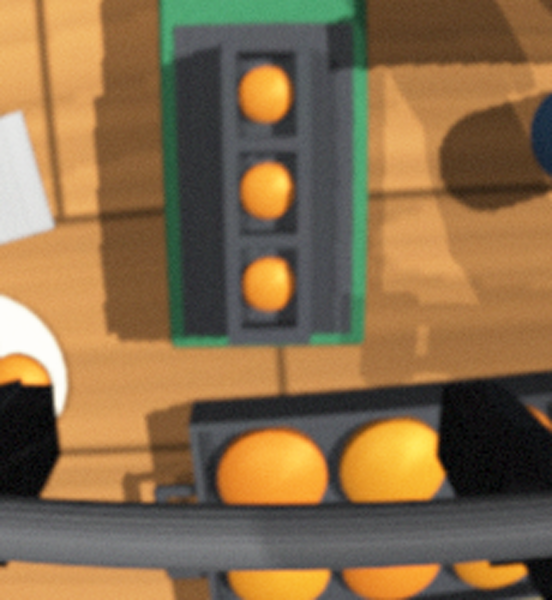

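Run:
```python
import cv2,numpy as np
im=cv2.imread('pics/w1.png')[60:210,210:310]
im=np.clip((im.astype(float)-20)*1.9,0,255).astype(np.uint8)
a=cv2.resize(im,None,fx=4,fy=4,interpolation=cv2.INTER_CUBIC)
b=cv2.imread('pics/top0.png')[105:180,170:210]; b=np.clip((b.astype(float)-20)*1.9,0,255).astype(np.uint8)
b=cv2.resize(b,None,fx=8,fy=8,interpolation=cv2.INTER_CUBIC)
cv2.imwrite('pics/e.png',np.hstack([a,b]))
print(a.shape,b.shape)
```

```text
(600, 400, 3) (600, 320, 3)
```

View pics/e.png

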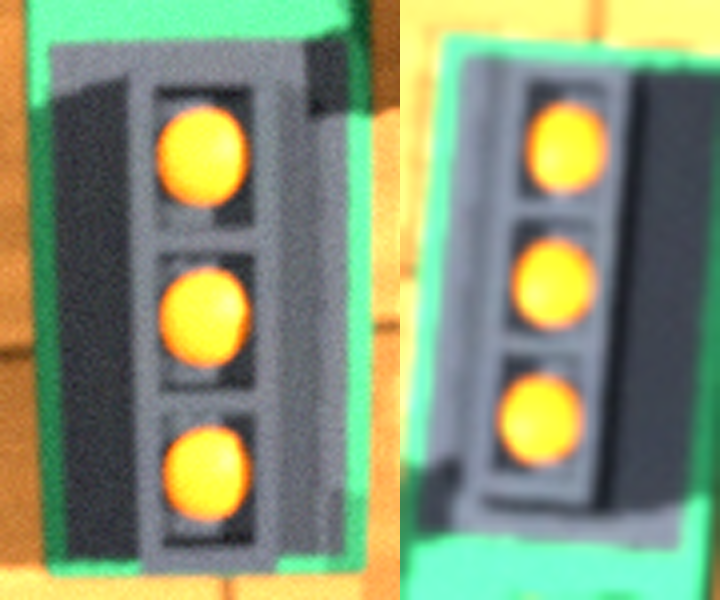

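Run:
```python
from h import *
mw=vision.camera_model('wrist'); mw['world_to_cam']=np.load('w1.npy'); mt=vision.camera_model('top')
def q(name,P):
    P=P*1000; c=P.mean(0); l=(P[0]+P[1]-P[2]-P[3])/2; w=P[0]+P[3]-P[1]-P[2]
    print(name,P[:,:2].round(1).tolist(),'c',c.round(1),'len',np.linalg.norm(l),'wid',np.linalg.norm(w)/2,'yaw',(np.arctan2(l[1],l[0])+1.5708)%np.pi-1.5708)
W=lambda a: (np.array(a,float)+.5)/4-.5+[210,60]
T=lambda a: (np.array(a,float)-[400,0]+.5)/8-.5+[170,105]
q('w rim',onplane(mw,W([[143,570],[274,570],[275,73],[128,73]]),.115,True))
q('w wells',onplane(mw,W([[163,548],[250,546],[251,87],[154,87]]),.115,True))
q('t wells',onplane(mt,T([[527,80],[612,80],[580,468],[492,468]]),.115))
q('t rim',onplane(mt,T([[512,62],[632,68],[593,502],[475,498]]),.115))
# deck outline wrist (green) corners: left-near.., far
print(onplane(mw,W([[45,570],[365,570],[348,100],[45,40]]),.06,True)*1000)
```

```text
w rim [[737.3, 188.2], [740.8, 233.6], [572.5, 244.5], [569.0, 197.2]] c [654.9 215.9 115. ] len 168.5743918390659 wid 46.52653086547254 yaw -0.058844194722564414
w wells [[729.8, 195.8], [731.4, 225.8], [576.6, 236.4], [574.4, 205.2]] c [653.  215.8 115. ] len 155.41027494156288 wid 30.692377156937113 yaw -0.06435481294334355
t wells [[727.8, 227.9], [728.6, 194.3], [574.2, 202.0], [573.4, 236.6]] c [651.  215.2 115. ] len 154.5915851245725 wid 34.07290550810176 yaw -0.05298654755497689
t rim [[734.8, 234.1], [733.5, 186.6], [560.9, 196.5], [561.4, 242.8]] c [647.7 215.  115. ] len 173.27980560241593 wid 46.932597620479335 yaw -0.05400253957329837
[[753.26410165 146.03081415  60.        ]
 [763.06174996 273.29215627  60.        ]
 [579.65723388 275.65928079  60.        ]
 [548.75405367 165.61397745  60.        ]]
```

Run:
```python
from h import *
st(); delta([0.69,-0.03,0.36],1.46)
```

```text
t 1.45 pos [0.6745 0.203  0.3789] xyaw 1.4912 tilt [ 0.0028 -0.0064] F [ 1.56 -1.59 -1.2 ] M [-0.14 -0.09  0.06] op 1.001
delta shift [-0.7696  0.1129  0.0682] turn [0.0011 0.002  0.0099] | dist mm 234.2359835472525
```

Call:
play_rows --deltas '[[[-1,-0.77,0.11,0.07,0.001,0.002,0.01],[-1,-0.77,0.11,0.07,0.001,0.002,0.01],[-1,-0.77,0.11,0.07,0.001,0.002,0.01],[-1,-0.77,0.11,0.07,0.001,0.002,0.01]]]'

```text
clock: 1.95
tool_pos: [0.6884, -0.0316, 0.359]
eef_rot: [0.745, 0.667, -0.0, -0.0]
contact_force: [1.6, 0.7, -0.8]
opening: 1.003
```

Run:
```python
from h import *
st(); delta([0.70,-0.245,0.34],1.46)
```

```text
t 1.95 pos [ 0.6884 -0.0316  0.359 ] xyaw 1.4598 tilt [-0.0007 -0.0001] F [ 1.61  0.66 -0.77] M [-0.01  0.01  0.  ] op 1.003
delta shift [-0.7027  0.1171  0.0635] turn [-0.0002  0.     -0.    ] | dist mm 214.55628822852785
```

Call:
play_rows --deltas '[[[-1,-0.7,0.115,0.06,0,0,0],[-1,-0.7,0.115,0.06,0,0,0],[-1,-0.7,0.115,0.06,0,0,0],[-1,-0.7,0.115,0.06,0,0,0],[-1,-0.7,0.115,0.06,0,0,0]]]'

```text
clock: 2.58
tool_pos: [0.6986, -0.246, 0.3399]
eef_rot: [0.746, 0.665, -0.001, -0.001]
contact_force: [0.4, -0.1, -0.1]
opening: 1.002
```

Run:
```python
from h import *
st(); m=vision.camera_model('wrist'); np.save('w2.npy',m['world_to_cam'])
im=vision.snapshot('wrist')[:,:,::-1]; cv2.imwrite('pics/w2.png',im)
cv2.imwrite('pics/w2b.png',cv2.resize(im[0:240,130:380],None,fx=2.4,fy=2.4,interpolation=cv2.INTER_CUBIC))
```

```text
t 2.58 pos [ 0.6986 -0.246   0.3399] xyaw 1.4562 tilt [-0.0025 -0.0004] F [ 0.44 -0.05 -0.13] M [ 0.11 -0.02  0.04] op 1.002
```

View pics/w2b.png

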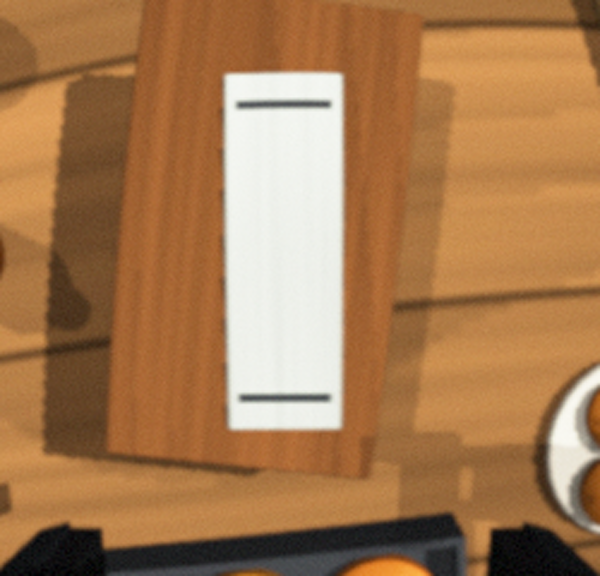

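Run:
```python
from h import *
m=vision.camera_model('wrist'); m['world_to_cam']=np.load('w2.npy')
U=lambda a:(np.array(a,float)+.5)/2.4-.5+[130,0]
C=onplane(m,U([[224,73],[343,73],[342,430],[229,430]]),.093,True)*1000
print(C.round(1),C.mean(0)); l=(C[2]+C[3]-C[0]-C[1])/2; print('cover',np.linalg.norm(l),np.arctan2(l[1],l[0]),np.linalg.norm(C[0]-C[1]))
S=onplane(m,U([[108,452],[366,478],[421,14]]),.09,True)*1000
print(S.round(1)); 
d=S[1]-S[0];print(np.linalg.norm(d),np.arctan2(d[1],d[0])-np.pi/2); d=S[1]-S[2]; print(np.linalg.norm(d),np.arctan2(d[1],d[0])); print((S[0]+S[2])/2)
```

```text
[[ 530.5 -264.4   93. ]
 [ 538.  -203.3   93. ]
 [ 728.  -224.7   93. ]
 [ 720.9 -285.5   93. ]] [ 629.37419288 -244.44377888   93.        ]
cover 191.3635875062308 -0.11111836552075176 61.57444215995366
[[ 726.3 -356.    90. ]
 [ 757.8 -213.9   90. ]
 [ 506.2 -157.3   90. ]]
145.5420265897371 -0.21823603079350584
257.8286306019614 -0.221241318728586
[ 616.23562534 -256.65013914   90.        ]
```

The close view shows the cover on the stand with corners at crop (224,73), (343,73), (342,430) and (229,430). It measures about 190 × 61 mm, so it's the right plate. I'll close the fingers and come down above it.

Run:
```python
from h import *
delta([0.645,-0.2472,0.130],1.46)
```

```text
delta shift [-0.0353 -0.177   0.7018] turn [-0.0005 -0.0005 -0.    ] | dist mm 217.40195207806664
```

Call:
play_rows --deltas '[[[1,-0.035,-0.177,0.2,-0.0005,-0.0005,0],[1,-0.035,-0.177,0.4,-0.0005,-0.0005,0],[1,-0.035,-0.177,0.55,-0.0005,-0.0005,0],[1,-0.035,-0.177,0.66,-0.0005,-0.0005,0],[1,-0.035,-0.177,0.7,-0.0005,-0.0005,0]]]'

```text
clock: 3.25
tool_pos: [0.6445, -0.243, 0.1289]
eef_rot: [0.744, 0.668, -0.0, -0.002]
contact_force: [0.2, 0.1, 1.0]
opening: 0.459
```

Run:
```python
from h import *
st(); delta([0.645,-0.2472,0.112],1.46)
```

```text
t 3.25 pos [ 0.6445 -0.243   0.1289] xyaw 1.4639 tilt [-0.0031  0.0032] F [0.25 0.07 0.98] M [ 0.01 -0.08 -0.  ] op 0.459
delta shift [-0.0138  0.0034  0.0564] turn [-0.0011 -0.0009  0.0012] | dist mm 17.44041212231435
```

Call:
play_rows --deltas '[[[1,-0.013,0.003,0.02,-0.001,-0.001,0.001],[1,-0.013,0.003,0.03,-0.001,-0.001,0.001],[1,-0.013,0.003,0.04,-0.001,-0.001,0.001],[1,-0.013,0.003,0.045,-0.001,-0.001,0.001],[1,-0.013,0.003,0.045,-0.001,-0.001,0.001]]]'

```text
clock: 3.88
tool_pos: [0.645, -0.2471, 0.1157]
eef_rot: [0.745, 0.667, -0.0, 0.0]
contact_force: [-0.3, 0.7, -0.0]
opening: 0.002
```

Run:
```python
from h import *
st(); delta([0.645,-0.2472,0.112],1.46)
```

```text
t 3.88 pos [ 0.645  -0.2471  0.1157] xyaw 1.4605 tilt [ 0.0001 -0.0004] F [-0.3   0.66 -0.03] M [ 0.01  0.03 -0.07] op 0.002
delta shift [-0.0003  0.      0.0122] turn [0.     0.0001 0.0002] | dist mm 3.6727568691896466
```

Closed and 3.7 mm above the cover. I'll press down in small steps.

Call:
play_rows --deltas '[[[1,0,0,0.01,0,0,0],[1,0,0,0.014,0,0,0],[1,0,0,0.016,0,0,0],[1,0,0,0.016,0,0,0]]]'

```text
clock: 4.38
tool_pos: [0.6453, -0.2472, 0.1126]
eef_rot: [0.745, 0.667, 0.0, 0.001]
contact_force: [-2.0, 0.6, 10.4]
opening: 0.003
```

Run:
```python
from h import *
st()
```

```text
t 4.38 pos [ 0.6453 -0.2472  0.1126] xyaw 1.4602 tilt [ 0.001 -0.001] F [-2.04  0.62 10.42] M [0.2  0.66 0.06] op 0.003
```

Call:
play_rows --deltas '[[[1,0,-0.02,0.0055,0,0,0],[1,0,-0.05,0.0055,0,0,0],[1,0,-0.08,0.0055,0,0,0],[1,0,-0.11,0.0055,0,0,0],[1,0,-0.13,0.0055,0,0,0]]]'

```text
clock: 5.0
tool_pos: [0.6086, -0.2433, 0.1125]
eef_rot: [0.745, 0.667, 0.002, 0.003]
contact_force: [1.5, 0.5, 5.5]
opening: 0.002
```

Run:
```python
from h import *
st()
m=vision.camera_model('wrist'); 
cv2.imwrite('pics/w3.png',vision.snapshot('wrist')[:,:,::-1])
st()
```

```text
t 5.0 pos [ 0.6086 -0.2433  0.1125] xyaw 1.4602 tilt [ 0.0066 -0.002 ] F [1.49 0.47 5.53] M [ 0.01 -0.45  0.06] op 0.002
t 5.05 pos [ 0.6079 -0.2432  0.1125] xyaw 1.46 tilt [ 0.0055 -0.0019] F [0.46 0.67 6.55] M [ 0.01 -0.17 -0.05] op 0.004
```

View pics/w3.png

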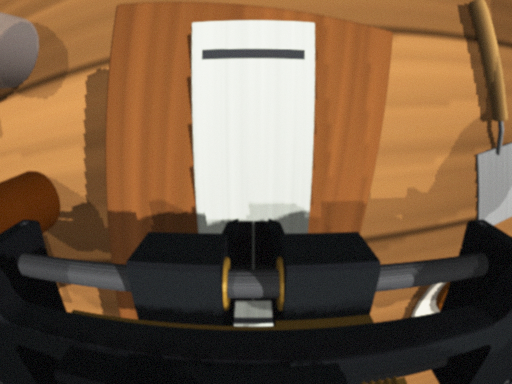

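Run:
```python
from h import *
m=vision.camera_model('wrist')
C=onplane(m,[[191,23],[315,23],[313,150],[193,150]],.093,True)*1000
f=(C[0]+C[1])/2; d=(C[2]+C[3])/2-f; y=np.arctan2(d[1],d[0]);print(C.round(1),'front',f,'yaw',y)
print('stand front corners',onplane(m,[[118,5],[391,32]],.09,True)*1000)
```

```text
[[ 494.4 -261.2   93. ]
 [ 501.2 -200.9   93. ]
 [ 565.1 -208.3   93. ]
 [ 558.4 -268.1   93. ]] front [ 497.82411885 -231.05785326   93.        ] yaw -0.11147760914549398
stand front corners [[ 473.41197737 -300.81119463   90.        ]
 [ 505.11075833 -158.39472176   90.        ]]
```

Call:
play_rows --deltas '[[[1,0,-0.02,0.006,-0.001,-0.001,0],[1,0,-0.05,0.006,-0.001,-0.001,0],[1,0,-0.08,0.006,-0.001,-0.001,0],[1,0,-0.11,0.006,-0.001,-0.001,0],[1,0,-0.13,0.006,-0.001,-0.001,0]]]'

```text
clock: 5.68
tool_pos: [0.572, -0.2393, 0.1126]
eef_rot: [0.745, 0.667, 0.004, 0.008]
contact_force: [3.1, -0.5, 8.2]
opening: 0.007
```

Run:
```python
from h import *
st()
```

```text
t 5.67 pos [ 0.572  -0.2393  0.1126] xyaw 1.46 tilt [ 0.0155 -0.0068] F [ 3.07 -0.45  8.24] M [-0.04 -0.56  0.03] op 0.007
```

Run:
```python
from h import *
delta([0.533,-0.235,0.1126],1.46)
```

```text
delta shift [ 0.     -0.1307 -0.0022] turn [0.0052 0.0016 0.    ] | dist mm 39.211115003176765
```

Call:
play_rows --deltas '[[[1,0,-0.02,0.005,0.003,0.001,0],[1,0,-0.05,0.005,0.005,0.0016,0],[1,0,-0.08,0.005,0.005,0.0016,0],[1,0,-0.11,0.005,0.005,0.0016,0],[1,0,-0.135,0.005,0.005,0.0016,0]]]'

```text
clock: 6.3
tool_pos: [0.5351, -0.2354, 0.1125]
eef_rot: [0.745, 0.667, 0.003, 0.004]
contact_force: [3.0, -0.3, 9.5]
opening: 0.0
```

Run:
```python
from h import *
st(); delta([0.533,-0.235,0.122],1.46)
```

```text
t 6.3 pos [ 0.5351 -0.2354  0.1125] xyaw 1.4601 tilt [ 0.0087 -0.0017] F [ 2.96 -0.33  9.54] M [-0.04 -0.65  0.  ] op 0.0
delta shift [ 0.0006 -0.0068 -0.0318] turn [0.0028 0.0002 0.    ] | dist mm 9.768402194852403
```

Call:
play_rows --deltas '[[[1,0,-0.003,0.004,0.003,0,0],[1,0,-0.003,-0.03,0.003,0,0],[1,0,0.03,-0.15,0.003,0,0],[-1,0,0.06,-0.35,0.003,0,0],[-1,0,0.09,-0.55,0.003,0,0]]]'

```text
clock: 6.92
tool_pos: [0.5601, -0.238, 0.2795]
eef_rot: [0.745, 0.667, -0.001, -0.0]
contact_force: [1.9, -0.4, -0.4]
opening: 0.207
```

Call:
play_rows --deltas '[[[-1,0,0,-0.05,0,0,0],[-1,0,0,-0.05,0,0,0],[-1,0,0,-0.05,0,0,0]]]'

```text
clock: 7.3
tool_pos: [0.559, -0.2379, 0.2932]
eef_rot: [0.745, 0.667, -0.001, -0.002]
contact_force: [-0.7, -0.1, -0.6]
opening: 0.55
```

Run:
```python
from h import *
st(); m=vision.camera_model('wrist'); np.save('w4.npy',m['world_to_cam'])
im=vision.snapshot('wrist')[:,:,::-1]; cv2.imwrite('pics/w4.png',im)
cv2.imwrite('pics/w4b.png',cv2.resize(im[0:240,130:380],None,fx=2.4,fy=2.4,interpolation=cv2.INTER_CUBIC))
```

```text
t 7.3 pos [ 0.559  -0.2379  0.2932] xyaw 1.4602 tilt [-0.0042  0.0006] F [-0.69 -0.1  -0.62] M [-0.    0.04 -0.01] op 0.55
```

View pics/w4b.png

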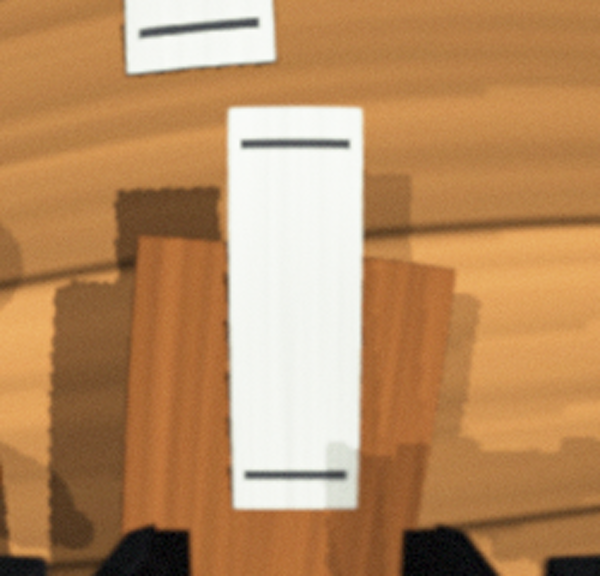

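Run:
```python
from h import *
m=vision.camera_model('wrist'); m['world_to_cam']=np.load('w4.npy')
U=lambda a:(np.array(a,float)+.5)/2.4-.5+[130,0]
C=onplane(m,U([[228,108],[363,108],[357,509],[233,509]]),.093,True)*1000
c=C.mean(0);l=(C[2]+C[3]-C[0]-C[1])/2; print(C.round(1),'c',c,np.linalg.norm(l),'yaw',np.arctan2(l[1],l[0]))
S=onplane(m,U([[137,236],[228,243],[363,259],[455,270]]),.09,True)*1000
print(S.round(1)); d=S[3]-S[0]; print('edge yaw',np.arctan2(d[1],d[0])-np.pi/2)
e=(S[1]+S[2])/2; f=(C[0]+C[1])/2; print('front',f,'edge',e,'overhang',np.linalg.norm(e-f))
u=np.array([np.cos(.111),-np.sin(.111)]); print('grasp 59 in front of centre', c[:2]-u*60)
```

```text
[[ 420.3 -253.4   93. ]
 [ 427.1 -192.8   93. ]
 [ 616.4 -214.3   93. ]
 [ 609.6 -274.7   93. ]] c [ 518.34474793 -233.77179982   93.        ] 190.55020342912823 yaw -0.11258422354149199
[[ 473.5 -302.5   90. ]
 [ 482.8 -260.8   90. ]
 [ 497.  -200.1   90. ]
 [ 505.8 -157.6   90. ]]
edge yaw -0.2189722706144941
front [ 423.67282453 -223.06797216   93.        ] edge [ 489.89467615 -230.43655847   90.        ] overhang 66.69804866604528
grasp 59 in front of centre [ 458.71399857 -227.1254677 ]
```

The cover now overhangs 66.7 mm (35%), is still straight and sits over the front edge (crop rows 108 to 250). Next I'll grasp it about 57 mm from its centre.

Run:
```python
from h import *
delta([0.4617,-0.2273,0.150],1.4585)
delta([0.4617,-0.2273,0.0915],1.4585)
```

```text
delta shift [-0.0009 -0.3241  0.4778] turn [-0.0015 -0.0001  0.0006] | dist mm 173.20354449148323
delta shift [-0.001  -0.3232  0.6728] turn [-0.0015 -0.0001  0.0006] | dist mm 223.91628665691977
```

Call:
play_rows --deltas '[[[-1,0,-0.15,0.1,-0.0015,0,0],[-1,0,-0.324,0.2,-0.0015,0,0],[-1,0,-0.324,0.3,-0.0015,0,0],[-1,0,-0.324,0.4,-0.0015,0,0],[-1,0,-0.324,0.4,-0.0015,0,0.0005]]]'

```text
clock: 7.98
tool_pos: [0.4597, -0.2263, 0.1709]
eef_rot: [0.746, 0.666, -0.001, -0.003]
contact_force: [0.8, -0.3, 0.8]
opening: 0.999
```

Run:
```python
from h import *
st();delta([0.4617,-0.2273,0.0915],1.4585)
m=vision.camera_model('wrist'); cv2.imwrite('pics/w5.png',vision.snapshot('wrist')[:,:,::-1])
```

```text
t 7.97 pos [ 0.4597 -0.2263  0.1709] xyaw 1.459 tilt [-0.0062  0.0027] F [ 0.84 -0.33  0.77] M [0.02 0.03 0.06] op 0.999
delta shift [-0.0032  0.0086  0.2647] turn [-0.0021 -0.0006  0.0001] | dist mm 79.46300289408923
```

View pics/w5.png

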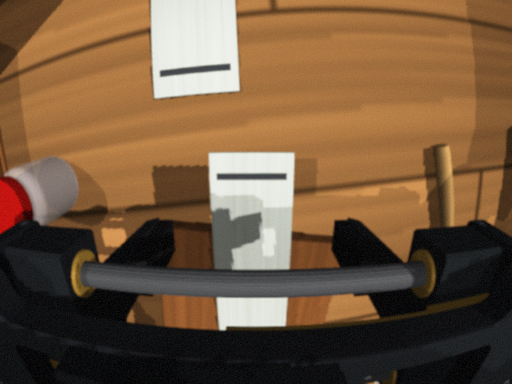

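Fully open and straddling the cover (columns 210 to 294, with the fingers outside). Going down.

Call:
play_rows --deltas '[[[-1,-0.003,0.0086,0.1,-0.002,-0.0006,0],[-1,-0.003,0.0086,0.19,-0.002,-0.0006,0],[-1,-0.003,0.0086,0.25,-0.002,-0.0006,0],[-1,-0.003,0.0086,0.265,-0.002,-0.0006,0],[-1,-0.003,0.0086,0.265,-0.002,-0.0006,0]]]'

```text
clock: 8.65
tool_pos: [0.4637, -0.2278, 0.0935]
eef_rot: [0.746, 0.666, 0.001, 0.002]
contact_force: [0.4, -0.4, 0.0]
opening: 0.999
```

Run:
```python
from h import *
st();delta([0.4617,-0.2273,0.0915],1.4585)
```

```text
t 8.65 pos [ 0.4637 -0.2278  0.0935] xyaw 1.4589 tilt [ 0.0038 -0.0013] F [ 0.36 -0.43  0.01] M [ 0.01 -0.02  0.04] op 0.999
delta shift [ 0.0009 -0.0069  0.0065] turn [0.0013 0.0003 0.0001] | dist mm 2.8486100749923673
```

Call:
play_rows --deltas '[[[0.2,0.0009,-0.007,0.0065,0.0013,0.0003,0],[0.3,0.0009,-0.007,0.0065,0.0013,0.0003,0],[0.36,0.0009,-0.007,0.0065,0.0013,0.0003,0],[1,0.0009,-0.007,0.0065,0.0013,0.0003,0],[1,0.0009,-0.007,0.0065,0.0013,0.0003,0]]]' --force 50

```text
clock: 9.28
tool_pos: [0.4618, -0.2274, 0.0917]
eef_rot: [0.746, 0.666, 0.0, 0.0]
contact_force: [0.2, 0.6, 1.6]
opening: 0.657
```

Run:
```python
from h import *
st()
```

```text
t 9.28 pos [ 0.4618 -0.2274  0.0917] xyaw 1.4588 tilt [ 0.0002 -0.0001] F [0.23 0.59 1.58] M [-0.    0.02  0.04] op 0.657
```

Call:
play_rows --deltas '[[[1,0,0,-0.02,0,0,0],[1,0,0,-0.08,0,0,0],[1,0,0,-0.18,0,0,0],[1,0,0,-0.3,0,0,0],[1,0,0,-0.4,0,0,0]]]'

```text
clock: 9.9
tool_pos: [0.4613, -0.2273, 0.213]
eef_rot: [0.746, 0.666, -0.0, -0.0]
contact_force: [1.0, -0.0, -1.7]
opening: 0.655
```

Run:
```python
from h import *
st()
cv2.imwrite('pics/w6.png',vision.snapshot('wrist')[:,:,::-1])
cv2.imwrite('pics/s6.png',vision.snapshot('scene')[:,:,::-1])
a=cv2.imread('pics/s6.png')[60:300,120:380]; cv2.imwrite('pics/s6b.png',cv2.resize(a,None,fx=2.4,fy=2.4,interpolation=cv2.INTER_CUBIC))
```

```text
t 9.9 pos [ 0.4613 -0.2273  0.213 ] xyaw 1.4589 tilt [-0.0003  0.    ] F [ 0.95 -0.04 -1.65] M [-0.    0.01  0.02] op 0.655
```

View pics/s6b.png

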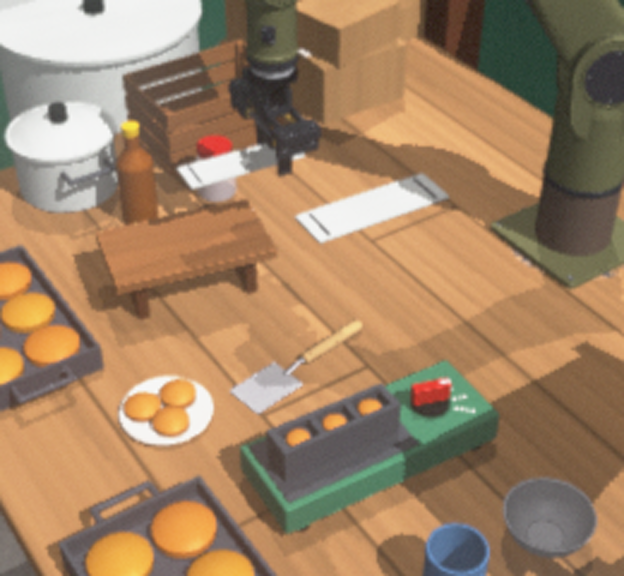

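View pics/w6.png

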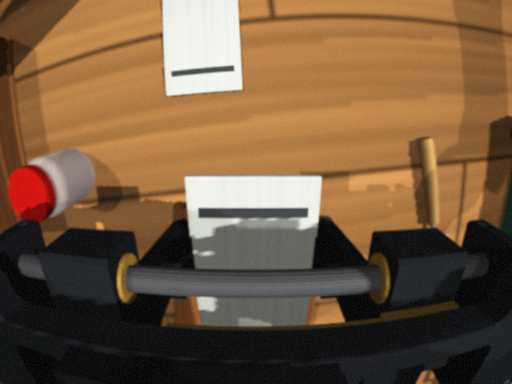

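Run:
```python
from h import *
s=get_state(); p=s['tool_pos']; print(p)
m=vision.camera_model('wrist'); ms=vision.camera_model('scene')
for z in (.205,.209,.213,.217):
    P=onplane(m,[[185,176],[322,176]],z,True)*1000; print(z,P.round(1).tolist(),np.linalg.norm(P[0]-P[1]))
u=np.array([np.cos(.111),-np.sin(.111),0]); v=np.array([np.sin(.111),np.cos(.111),0])
for droop in (0,.1,.2):
    g=p.copy(); e=g+(57+95)/1000*(u*np.cos(droop)-np.array([0,0,1])*np.sin(droop))
    q=proj(ms,[e+.03*v,e-.03*v,g+.03*v]); print(droop,((q-[120,60])*2.4).round(1).tolist())
```

```text
[ 0.46313296 -0.22790043  0.2143075 ]
0.205 [[424.1, -256.3, 205.0], [431.5, -191.2, 205.0]] 65.53870940819051
0.209 [[423.2, -255.3, 209.0], [430.4, -192.1, 209.0]] 63.603157967794616
0.213 [[422.4, -254.2, 213.0], [429.3, -192.9, 213.0]] 61.66760652739875
0.217 [[421.5, -253.1, 217.0], [428.2, -193.8, 217.0]] 59.73205508700285
0 [[189.8, 186.5], [174.9, 166.7], [280.9, 161.2]]
0.1 [[191.0, 194.7], [176.1, 174.8], [280.9, 161.2]]
0.2 [[193.1, 202.5], [178.2, 182.5], [280.9, 161.2]]
```

The scene shows the cover held level (crop 180,172 to 305,150), with the stand empty and nothing else moved. Carrying it over in two legs.

Run:
```python
from h import *
st(); delta([0.52,-0.02,0.215],1.485)
```

```text
t 10.0 pos [ 0.4631 -0.2279  0.2143] xyaw 1.4585 tilt [ 0.0052 -0.0021] F [ 0.8  -0.33 -2.47] M [0.04 0.16 0.01] op 0.654
delta shift [ 0.7099  0.1107 -0.0027] turn [ 0.0017  0.0005 -0.0084] | dist mm 215.5386910123819
```

Call:
play_rows --deltas '[[[1,0.09,0.015,0,0.0017,0.0005,-0.002],[1,0.24,0.04,0,0.0017,0.0005,-0.004],[1,0.4,0.065,0,0.0017,0.0005,-0.006],[1,0.56,0.09,0,0.0017,0.0005,-0.0084],[1,0.71,0.11,0,0.0017,0.0005,-0.0084]]]'

```text
clock: 10.62
tool_pos: [0.5193, -0.0183, 0.2128]
eef_rot: [0.737, 0.676, -0.001, -0.001]
contact_force: [0.2, -0.3, -1.0]
opening: 0.654
```

Run:
```python
from h import *
st(); delta([0.5936,0.2188,0.20],1.5128)
```

```text
t 10.62 pos [ 0.5193 -0.0183  0.2128] xyaw 1.4854 tilt [-0.0022  0.    ] F [ 0.17 -0.35 -1.04] M [-0.01  0.03 -0.07] op 0.654
delta shift [0.8085 0.1796 0.0423] turn [-0.0007  0.     -0.0087] | dist mm 248.78755874906707
```

Call:
play_rows --deltas '[[[1,0.19,0.04,0.01,-0.0007,0,-0.002],[1,0.37,0.08,0.02,-0.0007,0,-0.005],[1,0.55,0.12,0.03,-0.0007,0,-0.0087],[1,0.7,0.16,0.04,-0.0007,0,-0.0087],[1,0.8,0.18,0.042,-0.0007,0,-0.0087]]]'

```text
clock: 11.25
tool_pos: [0.5927, 0.2189, 0.198]
eef_rot: [0.726, 0.687, -0.001, -0.001]
contact_force: [-0.4, 0.5, -1.4]
opening: 0.656
```

Run:
```python
from h import *
st(); delta([0.5936,0.2188,0.145],1.5128)
```

```text
t 11.25 pos [0.5927 0.2189 0.198 ] xyaw 1.5154 tilt [-0.0026 -0.0002] F [-0.4   0.49 -1.4 ] M [-0.06  0.03  0.03] op 0.656
delta shift [-0.0002  0.0036  0.1767] turn [-0.0008  0.0001  0.0008] | dist mm 53.02113148499591
```

Lowering to about 28 mm above the rim, then a look.

Call:
play_rows --deltas '[[[1,0,0.0036,0.05,-0.0008,0,0.0008],[1,0,0.0036,0.1,-0.0008,0,0.0008],[1,0,0.0036,0.15,-0.0008,0,0.0008],[1,0,0.0036,0.177,-0.0008,0,0.0008],[1,0,0.0036,0.177,-0.0008,0,0.0008]]]'

```text
clock: 11.88
tool_pos: [0.5933, 0.218, 0.1442]
eef_rot: [0.728, 0.686, -0.001, -0.0]
contact_force: [-0.6, -0.4, -1.5]
opening: 0.655
```

Run:
```python
from h import *
st(); m=vision.camera_model('wrist'); np.save('w7.npy',m['world_to_cam'])
w=vision.snapshot('wrist')[:,:,::-1];s=vision.snapshot('scene')[:,:,::-1];t=vision.snapshot('top')[:,:,::-1]
for n,i in zip('wst',(w,s,t)): cv2.imwrite(f'pics/{n}7.png',i)
cv2.imwrite('pics/s7b.png',cv2.resize(s[190:300,190:350],None,fx=4.5,fy=4.5,interpolation=cv2.INTER_CUBIC))
cv2.imwrite('pics/t7b.png',cv2.resize(t[90:220,140:260],None,fx=4.5,fy=4.5,interpolation=cv2.INTER_CUBIC))
st()
```

```text
t 11.88 pos [0.5933 0.218  0.1442] xyaw 1.512 tilt [-0.0014 -0.0012] F [-0.62 -0.4  -1.47] M [ 0.    0.11 -0.06] op 0.655
t 12.03 pos [0.5941 0.2189 0.1455] xyaw 1.5126 tilt [0.0011 0.0001] F [ 0.1  -0.16 -1.62] M [ 0.09  0.12 -0.01] op 0.655
```

View pics/s7b.png

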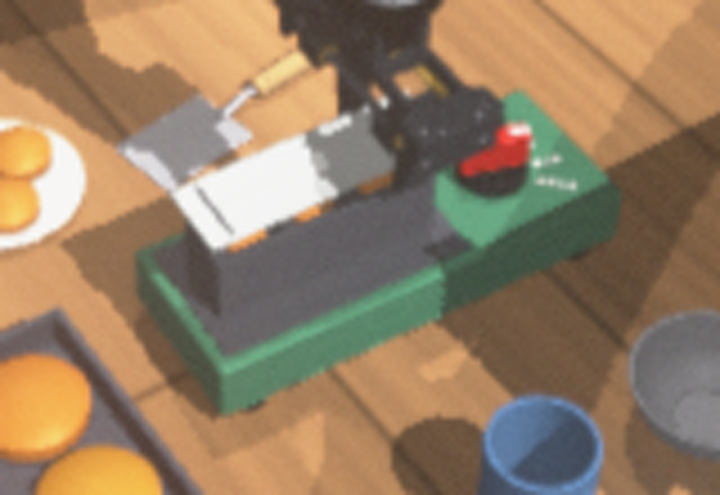

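View pics/t7b.png

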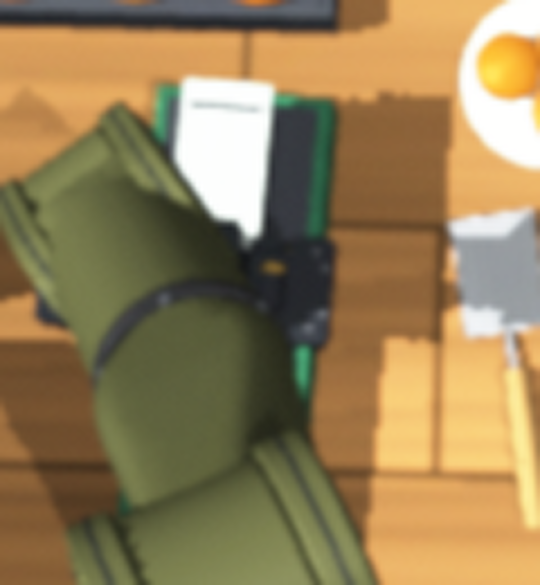

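View pics/w7.png

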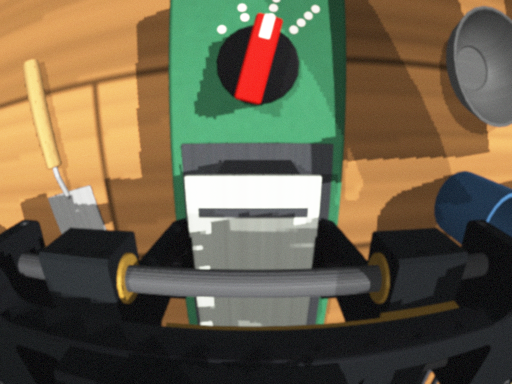

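Run:
```python
from h import *
mt=vision.camera_model('top'); m=vision.camera_model('wrist'); m['world_to_cam']=np.load('w7.npy')
c=(np.array([[182,78],[275,85]],float)+.5)/4.5-.5+[140,90]
P=onplane(mt,c,.1465)*1000; print('far edge',P,P.mean(0),np.linalg.norm(P[0]-P[1]))
d=P[0]-P[1]; print('yaw',np.arctan2(d[1],d[0])-np.pi/2)
N=onplane(m,[[185,176],[322,176]],.1455,True)*1000; print('near edge',N,N.mean(0),'centre',(N.mean(0)+P.mean(0))/2)
w=cv2.imread('pics/w7.png'); hsv=cv2.cvtColor(w,cv2.COLOR_BGR2HSV)
mk=(((hsv[...,0]<6)|(hsv[...,0]>174))&(hsv[...,1]>150)&(hsv[...,2]>130)); mk[150:]=0
mk2=mk.copy(); mk2[10:45,255:290]|=((hsv[...,1]<60)&(hsv[...,2]>190))[10:45,255:290]
pts=np.argwhere(mk2)[:,::-1].astype(np.float32); ct=max(cv2.findContours(mk2.astype(np.uint8),0,1)[0],key=cv2.contourArea)
Q=onplane(m,ct[:,0,:],.099,True)*1000
print('dial',cv2.minAreaRect(Q[:,:2].astype(np.float32)))
# deck near edge of the mould base
```

```text
far edge [[743.69748359 239.87524084 146.5       ]
 [740.30977833 175.93354474 146.5       ]] [742.00363096 207.90439279 146.5       ] 64.03137548654259
yaw -0.05293167106876551
near edge [[553.39101716 190.10486756 145.5       ]
 [556.95901002 250.50400521 145.5       ]] [555.17501359 220.30443639 145.5       ] centre [648.58932227 214.10441459 146.        ]
dial ((496.3741760253906, 226.9562225341797), (15.820843696594238, 54.736820220947266), 71.99951171875)
```

The cover is centred to within about 2 mm of the mould. Its far edge in the top crop is (182,78) to (275,85), and the wrist view's near edge agrees. I'll nudge it +1.5/+1 mm and lower it.

Run:
```python
from h import *
st(); delta([0.595,0.2196,0.120],1.5128)
```

```text
t 12.03 pos [0.5941 0.2189 0.1455] xyaw 1.5126 tilt [0.0011 0.0001] F [ 0.1  -0.16 -1.62] M [ 0.09  0.12 -0.01] op 0.655
delta shift [0.0026 0.0029 0.085 ] turn [ 0.0003 -0.0001 -0.0001] | dist mm 25.54081931245731
```

Call:
play_rows --deltas '[[[1,0.0026,0.003,0.02,0.0003,0,0],[1,0.0026,0.003,0.045,0.0003,0,0],[1,0.0026,0.003,0.065,0.0003,0,0],[1,0.0026,0.003,0.08,0.0003,0,0],[1,0.0026,0.003,0.085,0.0003,0,0]]]'

```text
clock: 12.65
tool_pos: [0.5949, 0.2196, 0.1196]
eef_rot: [0.727, 0.686, -0.0, -0.0]
contact_force: [0.6, 0.1, -2.8]
opening: 0.657
```

Run:
```python
from h import *
st(); delta([0.595,0.2196,0.116],1.5128)
```

```text
t 12.65 pos [0.5949 0.2196 0.1196] xyaw 1.5126 tilt [-0.0003 -0.    ] F [ 0.6   0.05 -2.81] M [-0.02  0.03  0.01] op 0.657
delta shift [0.0001 0.0004 0.0119] turn [-0.0001  0.     -0.    ] | dist mm 3.584452622328233
```

Call:
play_rows --deltas '[[[1,0,0,0.004,0,0,0],[1,0,0,0.008,0,0,0],[1,0,0,0.01,0,0,0],[1,0,0,0.01,0,0,0]]]'

```text
clock: 13.15
tool_pos: [0.595, 0.2196, 0.1169]
eef_rot: [0.727, 0.686, 0.0, -0.0]
contact_force: [-0.2, 0.2, 1.0]
opening: 0.653
```

Run:
```python
from h import *
st()
```

```text
t 13.15 pos [0.595  0.2196 0.1169] xyaw 1.5126 tilt [0.0001 0.0001] F [-0.22  0.23  1.04] M [-0.01  0.12 -0.  ] op 0.653
```

Call:
play_rows --deltas '[[[1,0,0,0.003,0,0,0],[1,0,0,0.003,0,0,0]]]' --force 20

```text
clock: 13.4
tool_pos: [0.595, 0.2197, 0.1168]
eef_rot: [0.727, 0.686, 0.0, 0.0]
contact_force: [-1.8, -1.5, 4.3]
opening: 0.666
```

Run:
```python
from h import *
st()
```

```text
t 13.4 pos [0.595  0.2197 0.1168] xyaw 1.5126 tilt [0.0005 0.0001] F [-1.83 -1.5   4.34] M [-0.16  0.42 -0.  ] op 0.666
```

Contact is made and the cover is seated. Releasing slowly.

Call:
play_rows --deltas '[[[-0.36,0,0,0,0,0,0],[-0.45,0,0,0,0,0,0],[-0.6,0,0,0,0,0,0],[-0.9,0,0,0,0,0,0],[-1,0,0,0,0,0,0]]]' --force 5

```text
clock: 14.02
tool_pos: [0.5951, 0.2196, 0.1168]
eef_rot: [0.727, 0.686, 0.0, 0.0]
contact_force: [0.3, 0.4, 0.3]
opening: 0.992
```

Run:
```python
from h import *
st();cv2.imwrite('pics/w8.png',vision.snapshot('wrist')[:,:,::-1])
delta([0.59,0.2196,0.25],1.5128)
```

```text
t 14.03 pos [0.5951 0.2196 0.1168] xyaw 1.5126 tilt [0.0004 0.0001] F [0.25 0.37 0.33] M [-0.    0.01 -0.01] op 0.992
delta shift [-0.001  -0.0166 -0.4441] turn [ 0.0001 -0.     -0.0001] | dist mm 133.32799604163546
```

View pics/w8.png

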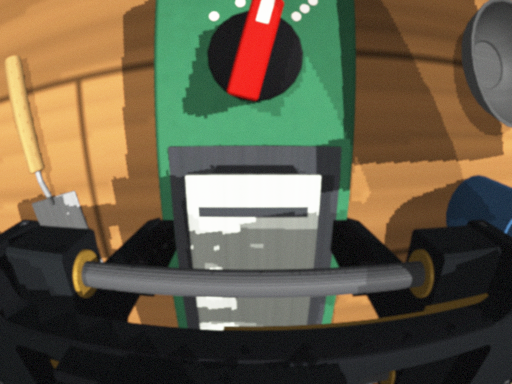

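Fingers are clear on both sides, with the cover at columns 186 to 322. Lifting straight up.

Call:
play_rows --deltas '[[[-1,0,0,-0.05,0,0,0],[-1,0,0,-0.15,0,0,0],[-1,0,0,-0.32,0,0,0],[-1,0,0.1,-0.5,0,0,0],[-1,0,0.23,-0.7,0,0,0]]]'

```text
clock: 14.7
tool_pos: [0.6591, 0.216, 0.3229]
eef_rot: [0.727, 0.687, 0.001, 0.0]
contact_force: [1.7, 0.9, -0.0]
opening: 0.998
```

Call:
play_rows --deltas '[[[-1,0,0.05,-0.1,0,0,0],[-1,0,0.05,-0.1,0,0,0]]]'

```text
clock: 14.95
tool_pos: [0.6761, 0.2153, 0.3572]
eef_rot: [0.728, 0.686, 0.005, 0.002]
contact_force: [0.5, -0.6, -1.0]
opening: 1.005
```

Run:
```python
from h import *
st(); m=vision.camera_model('wrist'); np.save('w9.npy',m['world_to_cam'])
im=vision.snapshot('wrist')[:,:,::-1]; cv2.imwrite('pics/w9.png',im)
cv2.imwrite('pics/w9b.png',cv2.resize(im[0:240,130:380],None,fx=2.4,fy=2.4,interpolation=cv2.INTER_CUBIC))
```

```text
t 14.95 pos [0.6761 0.2153 0.3572] xyaw 1.512 tilt [0.0091 0.0041] F [ 0.45 -0.58 -1.04] M [0.02 0.01 0.04] op 1.005
```

View pics/w9b.png

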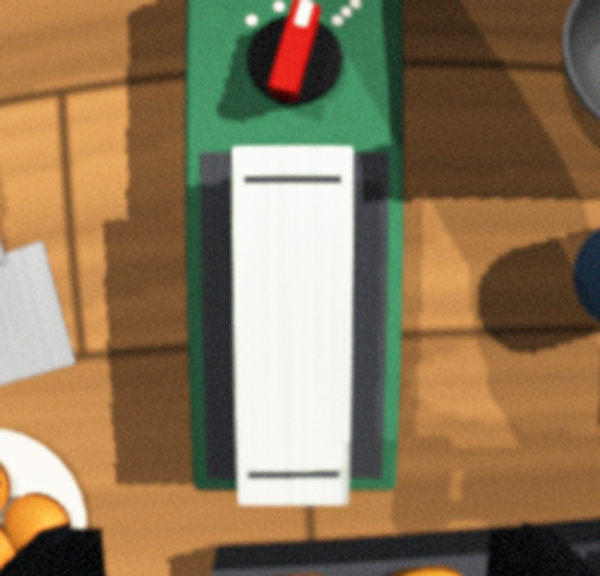

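Run:
```python
from h import *
m=vision.camera_model('wrist'); m['world_to_cam']=np.load('w9.npy')
U=lambda a:(np.array(a,float)+.5)/2.4-.5+[130,0]
def q(n,C,z):
    C=onplane(m,U(C),z,True)*1000;c=C.mean(0);l=(C[2]+C[3]-C[0]-C[1])/2; print(n,C.round(1).tolist(),'c',c.round(1),np.linalg.norm(l).round(1),np.linalg.norm(C[0]-C[1]).round(1),'yaw',np.arctan2(l[1],l[0]))
q('cover',[[232,147],[354,147],[350,504],[239,506]],.118)
q('baseplate',[[200,153],[387,153],[384,480],[207,480]],.06)
q('deck far',[[187,150],[404,150],[395,489],[194,489]],.06)
# dial
im=cv2.imread('pics/w9.png'); hsv=cv2.cvtColor(im,cv2.COLOR_BGR2HSV)
C=onplane(m,U([[294,3-3],[321,6],[296,98],[268,93]]),.099,True)*1000; print('bar',C.round(1).tolist(),C.mean(0))
```

```text
cover [[554.4, 191.3, 118.0], [558.0, 252.5, 118.0], [747.4, 241.7, 118.0], [744.9, 180.9, 118.0]] c [651.2 216.6 118. ] 190.2 61.3 yaw -0.05585867830339812
baseplate [[548.1, 168.0, 60.0], [554.7, 277.1, 60.0], [755.2, 267.4, 60.0], [748.4, 156.1, 60.0]] c [651.6 217.2  60. ] 200.7 109.3 yaw -0.053619565815192415
deck far [[545.6, 160.5, 60.0], [553.0, 287.3, 60.0], [761.7, 274.4, 60.0], [753.9, 147.2, 60.0]] c [653.5 217.3  60. ] 208.9 127.0 yaw -0.06258863854793974
bar [[470.1, 227.6, 99.0], [474.4, 241.8, 99.0], [527.0, 225.2, 99.0], [523.2, 210.7, 99.0]] [498.68911769 226.30690378  99.        ]
```

The cover lies at (651.2, 216.6) mm with yaw -0.056. The burner plate centre is (651.6, 217.2), so the cover is square and centred. Next is the dial, at about (497, 225) mm with its bar axis at -0.307.

Run:
```python
from h import *
delta([0.4968,0.2253,0.18],1.264); print(get_state()['q'].round(2))
```

```text
delta shift [-0.0021 -0.5953  0.5796] turn [ 0.0012 -0.001   0.0793] | dist mm 249.24722951272116
[-0.25  0.74 -0.27  1.14  0.19  1.28  1.  ]
```

Call:
play_rows --deltas '[[[-1,0,-0.2,0.05,0.001,-0.001,0.03],[-1,0,-0.4,0.15,0.001,-0.001,0.06],[-1,0,-0.595,0.3,0.001,-0.001,0.079],[-1,-0.002,-0.595,0.45,0.001,-0.001,0.079],[-1,-0.002,-0.595,0.57,0.001,-0.001,0.079]]]'

```text
clock: 15.62
tool_pos: [0.4927, 0.2245, 0.1807]
eef_rot: [0.806, 0.592, -0.003, -0.0]
contact_force: [0.3, -0.9, 0.0]
opening: 0.997
```

Run:
```python
from h import *
st(); delta([0.4968,0.2253,0.13],1.264); print(get_state()['q'].round(2))
m=vision.camera_model('wrist'); im=vision.snapshot('wrist')[:,:,::-1]; cv2.imwrite('pics/w10.png',im)
```

```text
t 15.62 pos [0.4927 0.2245 0.1807] xyaw 1.2676 tilt [-0.0047 -0.0024] F [ 0.29 -0.93  0.02] M [-0.04 -0.   -0.01] op 0.997
delta shift [0.0071 0.0128 0.169 ] turn [-0.0012  0.0012  0.0011] | dist mm 50.88744172584031
[-0.4   0.69 -0.18  1.89  0.21  0.58  0.55]
```

View pics/w10.png

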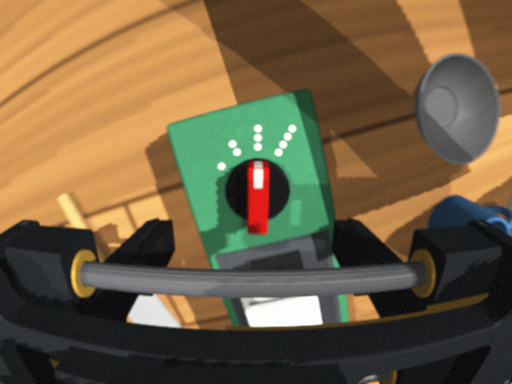

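The bar lies straight between the jaws, from (259,165) to (257,233), with its pointer on mark 3. Going down to grip height.

Run:
```python
from h import *
m=vision.camera_model('wrist'); print(onplane(m,[[259,164],[257,232]],.099,True).mean(0))
st(); delta([0.4968,0.2253,0.093],1.264)
```

```text
[0.49095344 0.22681929 0.099     ]
t 15.68 pos [0.4916 0.2235 0.1771] xyaw 1.2671 tilt [-0.0099 -0.0053] F [-0.12  0.14 -2.2 ] M [0.03 0.02 0.02] op 1.001
delta shift [0.0132 0.0169 0.28  ] turn [-0.0025  0.0026  0.001 ] | dist mm 84.25180158821516
```

Call:
play_rows --deltas '[[[-1,0.013,0.015,0.08,-0.0025,0.0026,0.001],[-1,0.013,0.015,0.16,-0.0025,0.0026,0.001],[-1,0.013,0.015,0.24,-0.0025,0.0026,0.001],[-1,0.013,0.015,0.275,-0.0025,0.0026,0.001],[-1,0.013,0.015,0.28,-0.0025,0.0026,0.001]]]'

```text
clock: 16.3
tool_pos: [0.4957, 0.2253, 0.0929]
eef_rot: [0.807, 0.591, -0.001, -0.0]
contact_force: [0.1, 0.7, 0.1]
opening: 0.995
```

Run:
```python
from h import *
st(); delta([0.4965,0.2253,0.093],1.264)
```

```text
t 16.3 pos [0.4957 0.2253 0.0929] xyaw 1.2642 tilt [-0.0011 -0.0004] F [0.14 0.73 0.12] M [-0.   -0.03  0.08] op 0.995
delta shift [ 0.0009  0.0025 -0.0003] turn [-0.0003  0.0002  0.0001] | dist mm 0.8074648551600029
```

Closing on the bar with 15 N.

Call:
play_rows --deltas '[[[0.2,0,0.002,0,0,0,0],[0.4,0,0.002,0,0,0,0],[0.6,0,0.002,0,0,0,0],[0.6,0,0.002,0,0,0,0],[0.6,0,0.002,0,0,0,0]]]' --force 15

```text
clock: 16.92
tool_pos: [0.4963, 0.2251, 0.093]
eef_rot: [0.807, 0.591, -0.001, -0.0]
contact_force: [0.9, -0.1, 0.1]
opening: 0.459
```

Call:
play_rows --deltas '[[[0.7,0,0,0,0,0,0],[1,0,0,0,0,0,0],[1,0,0,0,0,0,0],[1,0,0,0,0,0,0]]]' --force 15

```text
clock: 17.42
tool_pos: [0.4967, 0.2264, 0.093]
eef_rot: [0.807, 0.591, 0.001, -0.001]
contact_force: [0.1, 3.7, -2.3]
opening: 0.18
```

Run:
```python
from h import *
st()
```

```text
t 17.43 pos [0.4967 0.2264 0.093 ] xyaw 1.265 tilt [0.0001 0.0017] F [ 0.06  3.68 -2.26] M [ 0.74 -0.2  -0.03] op 0.18
```

Gripped at 16 mm. Turning 0.5 rad anticlockwise, which is negative about the tool's z.

Call:
play_rows --deltas '[[[1,0.002,0,0,0,0,-0.035],[1,0.002,0,0,0,0,-0.07],[1,0.002,0,0,0,0,-0.105],[1,0.002,0,0,0,0,-0.14],[1,0.002,0,0,0,0,-0.163]]]'

```text
clock: 18.05
tool_pos: [0.4967, 0.2266, 0.093]
eef_rot: [0.63, 0.777, 0.0, -0.0]
contact_force: [0.4, 2.4, -0.6]
opening: 0.183
```

Run:
```python
from h import *
st()
```

```text
t 18.05 pos [0.4967 0.2266 0.093 ] xyaw 1.7794 tilt [-0.0003  0.0011] F [ 0.38  2.41 -0.56] M [ 0.24 -0.05 -0.12] op 0.183
```

Call:
play_rows --deltas '[[[0.5,0,0,0,0,0,0.003],[0.3,0,0,0,0,0,0.003],[-0.2,0,0,0,0,0,0.003],[-0.6,0,0,0,0,0,0.003],[-1,0,0,0,0,0,0.003]]]'

```text
clock: 18.68
tool_pos: [0.4967, 0.2265, 0.093]
eef_rot: [0.633, 0.774, 0.0, -0.0]
contact_force: [0.5, -1.1, 0.2]
opening: 0.666
```

Call:
play_rows --deltas '[[[-1,0,0,-0.08,0,0,0],[-1,0,0,-0.2,0,0,0],[-1,0,0,-0.4,0,0,0],[-1,0,0,-0.6,0,0,0],[-1,0,0,-0.6,0,0,0]]]'

```text
clock: 19.3
tool_pos: [0.499, 0.228, 0.2775]
eef_rot: [0.634, 0.774, 0.005, 0.001]
contact_force: [-0.4, -0.2, 0.4]
opening: 0.999
```

Run:
```python
from h import *
st(); m=vision.camera_model('wrist'); np.save('w11.npy',m['world_to_cam'])
im=vision.snapshot('wrist')[:,:,::-1]; cv2.imwrite('pics/w11.png',im)
cv2.imwrite('pics/s11.png',vision.snapshot('scene')[:,:,::-1])
delta([0.40,0.0,0.33],1.6)
```

```text
t 19.3 pos [0.499  0.228  0.2775] xyaw 1.7693 tilt [0.0083 0.0058] F [-0.41 -0.24  0.37] M [ 0.05 -0.01  0.03] op 0.999
delta shift [-0.675  -0.4647 -0.1901] turn [ 0.0001 -0.0002  0.054 ] | dist mm 252.38307525778825
```

View pics/w11.png

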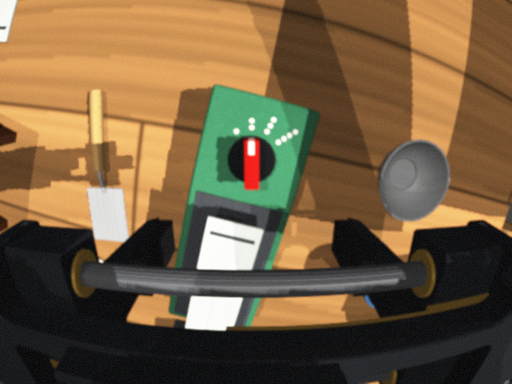

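View pics/s11.png

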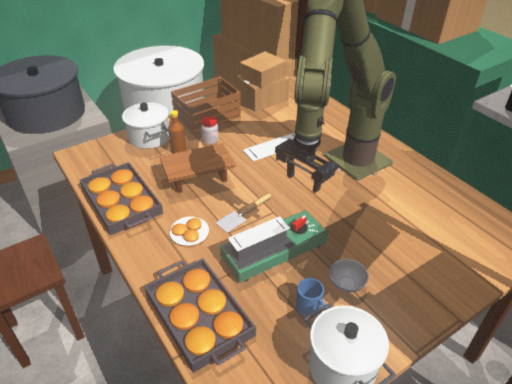

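The pointer at (251,145) now stands at the two-dot mark (251,123), and the cover is on the mould. I'll move the arm clear for a last top view.

Call:
play_rows --deltas '[[[-1,-0.15,-0.2,-0.1,0,0,0],[-1,-0.3,-0.35,-0.15,0,0,0.02],[-1,-0.5,-0.46,-0.19,0,0,0.04],[-1,-0.67,-0.46,-0.19,0,0,0.05],[-1,-0.67,-0.46,-0.19,0,0,0.05]]]'

```text
clock: 20.02
tool_pos: [0.3995, -0.0027, 0.3287]
eef_rot: [0.695, 0.719, -0.002, -0.001]
contact_force: [0.4, 1.7, -0.1]
opening: 1.0
```

Call:
play_rows --deltas '[[[-1,0,0,0,0,0,0],[-1,0,0,0,0,0,0]]]'

```text
clock: 20.27
tool_pos: [0.3992, -0.0014, 0.3279]
eef_rot: [0.694, 0.72, -0.002, -0.002]
contact_force: [-0.5, -0.2, 0.8]
opening: 0.993
```

Run:
```python
from h import *
st(); t=vision.snapshot('top')[:,:,::-1]; cv2.imwrite('pics/t12.png',t)
a=cv2.resize(t[100:220,155:225],None,fx=5,fy=5,interpolation=cv2.INTER_CUBIC)
cv2.imwrite('pics/t12b.png',np.hstack([a,cv2.resize(t,None,fx=.8,fy=1.5625)[:, :410]]) if 0 else a)
m=vision.camera_model('top'); H,S,V=cv2.split(cv2.cvtColor(t,cv2.COLOR_BGR2HSV))
mk=((S<50)&(V>190)); roi=np.zeros_like(mk); roi[105:172,170:212]=1; mk&=roi
c=max(cv2.findContours(mk.astype(np.uint8),0,1)[0],key=cv2.contourArea)[:,0,:]
print(cv2.minAreaRect((onplane(m,c,.118)[:,:2]*1000).astype(np.float32)))
```

```text
t 20.27 pos [ 0.3992 -0.0014  0.3279] xyaw 1.6071 tilt [-0.0054 -0.0007] F [-0.54 -0.2   0.84] M [ 0.12 -0.01 -0.02] op 0.993
((649.192626953125, 215.7208251953125), (62.56401062011719, 191.8855743408203), 86.78819274902344)
```

View pics/t12.png

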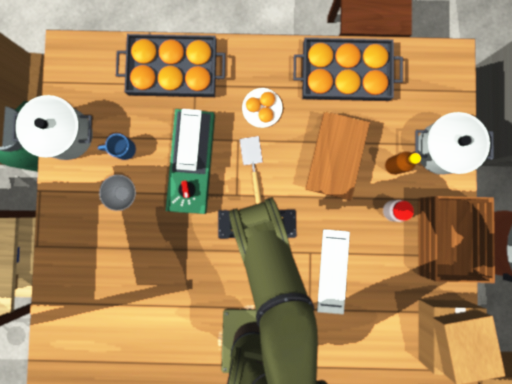

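View pics/t12b.png

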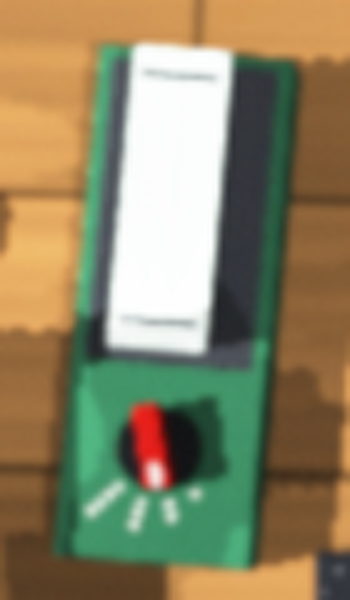

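The top view shows the cover centred on the mould and the pointer toward mark 2. The bystanders are where they were. Handing in.

```bash
python3 -c "
from plant import r
print(r.finish_job())"
```

```text
the job is handed in; nothing more can be done
None
```

The cover is on the mould, the dial is at 2 and released, and I handed the job in at about 20 s.

- **Cover slide:** I pressed it with 5 to 10 N and drew it about 110 mm towards the robot. It overhung the stand's front edge by 67 mm, or 35% of its length.
- **Laying the cover:** I gripped it by its long sides, carried it level, lowered it until it touched the mould, and released it there. The wrist camera puts its centre at (651, 217) mm with yaw -0.056, against about (652, 217) mm and -0.054 for the burner plate under the mould. The top camera put it at (649, 216) mm, about 2 mm off, which is within the calibration error.
- **Dial:** I turned it from mark 3 by 0.51 rad. Both the wrist and top pictures show the pointer at the two-dot mark.
- **Everything else:** In the last top view nothing else appears to have moved, and the arm stands clear of everything. I compared the other objects by eye only, not by measurement.

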